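# Cure a glued bridge joint in the light-curing box

### The arm

A 7-joint arm with a two-finger parallel gripper is mounted at the origin on the work surface. World frame = base frame: x ahead of the robot, y to its left, z up, the work surface at z = 0. Lengths are in mm, angles in rad, forces in N, time in s.
With the tool pointing down it reaches from about 425 to 1025 mm from the base axis. Payload 9.4 kg.
Tool frame: the origin (TCP) lies on the front face of the gripper's body, between the roots of the fingers; the fingertips stand 73 mm ahead of it and the grasp point (between the pads) lies 54 mm ahead of it (ctrl.hold_point_z is the distance from the TCP to the grasp point, in mm); z points along the fingers, y is the line along which they close (so a half turn about z gives the same grasp; the last joint's range is limited). The gripper opens to 85 mm and grips with 20 to 120 N. Pads are 22 mm wide; open, the fingers measure 114 mm over their backs; the gripper's body (76 mm by 85 mm) begins 54 mm behind the grasp point. The pads swing forward as they close: fully open they stand 13 mm farther back than shut.
Start: joints at [-1.366, 0.599, -0.003, 1.599, 0.002, 0.943, -0.08], TCP at [201.613, 696.403, 303.875] pointing down, gripper open.
Joint ranges: [-2.57, 2.57], [-0.35, 1.97], [-1.29, 1.29], [0.11, 2.56], [-1.05, 4.19], [0.11, 1.86], [-2.63, 2.63]. Speed limits (rad/s): [2.22, 2.22, 3.01, 3.01, 3.14, 3.14, 3.14].

### API

Orientations are given as a unit quaternion [w, x, y, z].
In Python, from cell import ctrl gives the robot as it stands.
- The arm moves only by the tool send_rows, never from a script. Its argument "rows" is one flat list of numbers, 7 for each row, row after row: the shift along the world's x, y, z in units of 50 mm (1.0 is 50 mm), then the turn, a rotation vector about the world's x, y, z in units of 5 degrees (1.0 is 5 degrees), then the finger opening in mm, from 0 to 85.4. In form: [tx, ty, tz, wx, wy, wz, gripper, tx, ty, tz, wx, wy, wz, gripper, ...]. A call has 1 to 20 rows; each row shifts and turns the commanded pose from where the row before left it; what a row does not reach is not made up. A row lasts 1/8 s, in which the tool goes at most 62.5 mm and 10.7 degrees, less where a joint would pass 70% of its speed; a pose out of reach is approached as far as the arm can. A call is refused whole if a number of a shift passes 1 or a number of a turn 1, either way. A call with a gripper value outside its range is refused whole. The fingers move at their own pace and stop on an object; "grip_force" is the grip in N (left out, the last holds). Time passes only in rows, so rows that do not move let the fingers close. It gives the time, the measured TCP pose, the force, the opening and the grip force at its end, in the units of the state.
- ctrl.state(): the state, without advancing time (a new reading comes with each control period).
- ctrl.grab_frame(name): name is "scene" or "top" or "wrist"; returns a dict with "frame" (480x640x3 uint8, blue, green, red), "fov_y" (degrees; the focal length in pixels is half the picture's height over the tangent of half this angle, whatever the lens; pixels are square), "cx", "cy" (the principal point, pixels), "T" (4x4, takes a point from camera to world coordinates); the wrist camera has in their place "tool_from_camera" (4x4, takes a point from camera to tool coordinates, whose origin is the TCP and whose axes are the flange's). Camera axes: x right, y down, z forward; pixel columns grow to the right and rows downward; lengths in mm; the calibration is good to about 2 mm. A picture is of the moment at which its call begins: read the wrist's pose just before it. There is no depth.
- ctrl.close_job(): hands the job in; it is judged then, once.
The state is a dict: "t": time; "joint_positions": joint angles; "qvel": joint speeds; "joint_torque": joint torques, N m; "eef_pos": TCP position; "orientation": TCP orientation; "force": force on the tool from outside, world axes, zero at the start; "torque": the same for the moment, N m; "opening": finger opening in mm; "grasp_force": force on a finger pad.
Only numpy, scipy, OpenCV 4.12 (cv2) and the standard library are available. Lean on these libraries where they do the work, as an engineer would, in place of code of your own. Each camera call takes 0.05 s, during which the arm holds its last target. There are 200 camera calls.

### The job

Cure the freshly glued tee joint: take it from the green cutting mat and lay it gently, flat, in the middle of the round tray in the light-curing box, then shut the amber lid fully. After that push the selector in and turn it one position clockwise, from the white mark to the green mark, let it spring back out, and last of all flip the bat toggle over to the far side, towards its red dot, to switch the lamp on. Leave the cup, the adhesive bottle, the cutter and the glue gun where they are.

Things in the scene. Friction and masses are not known exactly. Their poses are not given: they have to be found in the camera images.
- unit: light-curing box: white case fixed to the bench, 240 (its x) by 420 (its y) by 90 mm high. Origin: centre of its underside; x away from the operator, y to the left, z up. Left: open chamber, 210 by 220 mm inside, walls 15 mm thick with tops at 90 mm, floor at 30 mm. Right (y -210 to -25 mm): solid control deck, flat top at 90 mm, with the selector at (-45, -125) and the bat toggle at (60, -125) mm
- tray_center (a point): centre of the round steel tray (190 mm across, flush) on the chamber floor, at unit (0, 85, 30) mm; axes as the unit's
- tee: glued joint of yellow 12 mm rods lying flat on the mat (3 mm thick), 45 g. Cross rod: 120 mm along its y at x = -20 mm; stem: along +x to x = 60 mm. White sleeve at the crossing (to y = +-18, x = -2 mm) and 8 mm long end caps are 16 mm thick. Grasp the bare stem, x = 0 to 52 mm, fingers closing along y. Origin: on its underside plane below the stem; rod axes 8 mm above; z up
- lid (a joint): angle of the amber lid, rad: 0 shut, 1.57 upright; starts open past upright (limit 1.92). Hinged along the unit's x at its left end by a stiff friction hinge: it stays where it is left, and 1 to 4 N at its free edge moves it. Shut, its free edge lies next to the control deck
- lid_hinge (a point): middle of the lid's hinge line, at unit (0, 207, 90) mm, fixed to the unit; axes as the unit's
- lid_edge (a point): on the lid's outer face (its top when shut) at the middle of the free edge, 235 mm from the hinge line, 8 mm off the underside. Lid 236 mm wide, 5 mm thick (frame 8 mm); a 70 mm wide lip stands 12 mm beyond the edge. Shut, the point is at unit (0, -28, 98) mm; open, the outer face looks to unit +y. z: outward normal of the outer face; -y: from hinge to edge
- dial (a joint): angle of the selector, rad, clockwise seen from above: 0 white mark, 1.047 green mark, 2.094 orange mark (stops at 0 and 2.094). Locked at each mark while out; turns freely (light friction) only while pushed fully in. When let out within about 0.07 rad of a mark it springs into it
- dial_push (a joint): how far the selector is pushed in (down), m: 0 out, 0.007 fully in. The spring takes 3 N to start and 6.5 N fully in; it springs back out when released at a mark
- dial_grip (a point): centre of the selector's grip bar on its turning axis, 29 mm above the deck when out. Black bar 42 mm long, 14 mm wide, its top 10 mm above this point, standing on a round skirt 46 mm across whose top lies 15 mm below this point; x points along the bar to its white pointer end, z up
- toggle (a joint): angle of the bat toggle, rad: 0 leaning 0.4 rad towards the operator (unit -x, off), 0.8 leaning 0.4 rad away (unit +x, on, red dot). It snaps over its middle at 0.4 to whichever side it is nearer; about 4 N at the tip starts it
- toggle_tip (a point): tip of the steel bat, which is 30 mm long and 5 (root) to 9 mm (tip) thick; pivot 5 mm above the deck at unit (60, -125) mm, so the tip stands 33 mm above the deck when off; a bush 7 mm high, 12 mm across, stands round its root
- cup: white plastic cup, 72 mm across, 85 mm high; bystander; origin under its centre
- adhesive: amber adhesive bottle, 38 mm across, 95 mm high; bystander; origin under its centre
- cutter: green cutter knife, 150 by 28 by 21 mm, lying along its x; bystander; origin under its centre
- gluegun: black cordless glue gun with orange nozzle lying on its side, about 160 by 140 by 36 mm; bystander; origin under its barrel, nozzle to +x, handle to -y
There are look-alikes about, which are no part of the job. There is more than one size of the tee; the job needs the largest.

How it is judged:
By the outcome, as a careful person would: the job done as asked, in the order asked, and still so for the second after the job is handed in, with the robot touching nothing.
It also fails if it takes over 72 s, if anything falls off the work surface, if the arm or the gripper's body presses on something with over 40 N, if the wrist force passes 120 N, or if a joint passes its speed limit or range.

## Working session

There is one attempt and no reset: what is moved stays moved. The work goes in short steps, Python scripts to look and compute and a tool call to move; the robot and the scene stay as the last step left them, time stands still between calls to the robot, and variables do not carry over. Pictures are saved under pics/ and viewed, at most 10 in all, crops included, and the job is handed in when it is done.

Besides the shell and the picture viewer there is one more tool, called as name(argument=value, ...), one argument or row to a line, values as JSON. send_rows: Moves the arm, as the interface text tells. Its arguments: {"type":"object","properties":{"rows":{"type":"array","items":{"type":"number"}},"grip_force":{"type":"number"}},"required":["rows"]}

```bash
mkdir -p pics; ls
cat > h.py <<'E'
import numpy as np, cv2
from cell import ctrl
from scipy.spatial.transform import Rotation as R
def grab(name):
    s=ctrl.state(); d=ctrl.grab_frame(name)
    if name=='wrist':
        q=s['orientation']; M=np.eye(4); M[:3,:3]=R.from_quat([q[1],q[2],q[3],q[0]]).as_matrix(); M[:3,3]=s['eef_pos']
        d['T']=M@np.array(d['tool_from_camera'])
    d['T']=np.array(d['T']); d['f']=240/np.tan(np.radians(d['fov_y'])/2); return d
def cast(d,u,v,z):
    r=d['T'][:3,:3]@np.array([(u-d['cx'])/d['f'],(v-d['cy'])/d['f'],1]); o=d['T'][:3,3]
    return o+r*(z-o[2])/r[2]
def proj(d,p):
    c=np.linalg.inv(d['T'])@np.append(p,1); return d['cx']+d['f']*c[0]/c[2], d['cy']+d['f']*c[1]/c[2]
import pickle
def save(d,n): cv2.imwrite(f'pics/{n}.png',d['frame']); pickle.dump({k:v for k,v in d.items()},open(f'pics/{n}.pkl','wb'))
def load(n): return pickle.load(open(f'pics/{n}.pkl','rb'))
E
python3 - <<'E'
from h import *
for n in ('scene','top'):
    d=grab(n); save(d,n+'0'); print(n,d['f'],d['cx'],d['cy'],d['T'].round(2).tolist())
s=ctrl.state();print(s)
E
```

```text
pics
scene 467.80493810081276 316.8762288519513 243.81331622361026 [[-0.31, 0.67, -0.67, 1352.64], [0.95, 0.21, -0.23, 381.89], [-0.02, -0.71, -0.7, 949.17], [0.0, 0.0, 0.0, 1.0]]
top 437.1019064464511 323.04467266104473 238.49901512641756 [[-0.02, -0.98, 0.18, 408.22], [-1.0, 0.03, 0.02, 101.98], [-0.03, -0.18, -0.98, 1130.13], [0.0, 0.0, 0.0, 1.0]]
{'t': 0.1, 'joint_positions': array([-1.36569774,  0.60007099, -0.00250329,  1.60008836,  0.00181623,
        0.94292962, -0.07978384]), 'qvel': array([ 0.00066482, -0.00152321,  0.0003371 , -0.00169306,  0.00031063,
       -0.0013938 , -0.00085998]), 'joint_torque': array([ 6.07995316e-03, -7.77989244e+01,  1.57001462e+00, -2.58624601e+01,
        1.26026603e-02,  5.54881379e-03,  1.49882726e-05]), 'eef_pos': array([201.54545403, 696.06305087, 303.07140126]), 'orientation': array([-1.83424330e-05,  1.40408188e-01,  9.90093421e-01, -7.47341023e-04]), 'force': array([-0.13121645,  0.3098376 , -0.84655778]), 'torque': array([ 0.01036036, -0.04486333,  0.0586804 ]), 'grasp_force': 0.0, 'opening': 85.48167941148031}
```

View pics/top0.png

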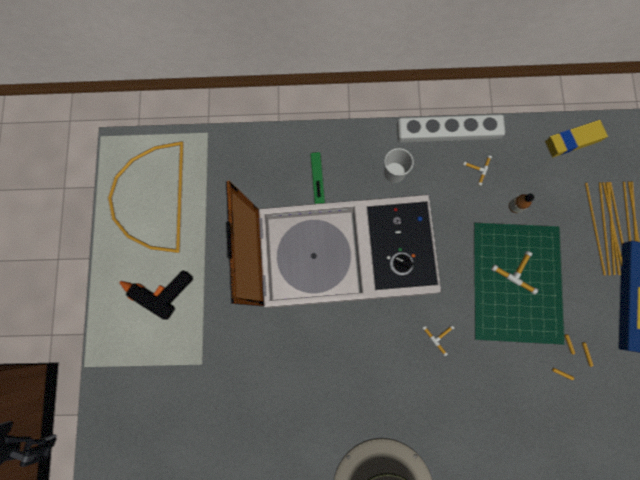

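View pics/scene0.png

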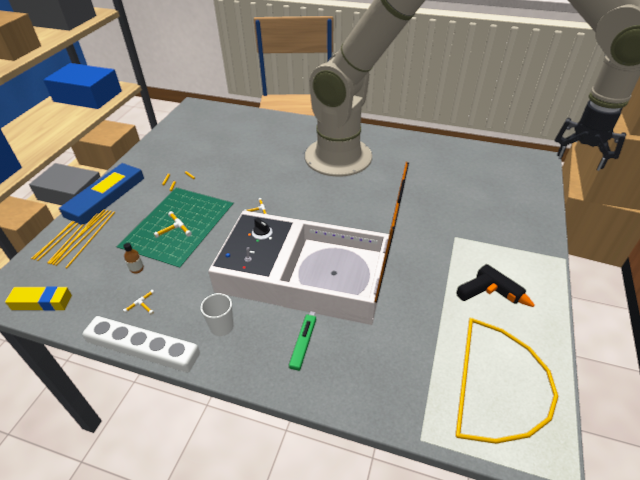

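The top view shows the big tee on the mat: sleeve at (516,278), stem end (530,254), cross ends (495,266) and (537,291). The tray centre is at (314,256), the dial at (401,263), the toggle at (397,220), and the lid stands open at left. The smaller tees at (484,170) and (437,340) are look-alikes.

```bash
python3 - <<'E'
from h import *
d=load('top0'); f=d['frame']; hsv=cv2.cvtColor(f,cv2.COLOR_BGR2HSV)
# tee cap ends at z=3+8+... cap top ~ 19 ; axis 11
for n,p in dict(stem=(530,254),c1=(495,266),c2=(537,291),sl=(516,278)).items(): print(n,cast(d,*p,15).round(1))
# caps: white-ish inside mat region
roi=hsv[225:342,476:562]; m=((roi[...,1]<70)&(roi[...,2]>130)).astype(np.uint8)
n,l,st,c=cv2.connectedComponentsWithStats(m)
for i in range(1,n):
    if st[i,4]>4: u,v=c[i]+[476,225]; print('cap',st[i,4],u.round(1),v.round(1),cast(d,u,v,15).round(1))
# unit hull
m=((hsv[...,1]<40)&(hsv[...,2]>150)).astype(np.uint8); m[:190]=0;m[310:]=0;m[:,:255]=0;m[:,445:]=0
cs=cv2.findContours(m,cv2.RETR_EXTERNAL,cv2.CHAIN_APPROX_NONE)[0]; h=cv2.convexHull(np.vstack([k for k in cs if len(k)>20]))
ap=cv2.approxPolyDP(h,6,True)[:,0]; 
for p in ap: print('unit',p,cast(d,*p,90).round(1))
for n,p,z in (('tray',(314,256),30),('dial',(401,263),125),('tog',(397,220),95)): print(n,cast(d,*p,z).round(1))
E
cat > crop.py <<'E'
import sys
from h import *
n,u0,v0,u1,v1,k=sys.argv[1],*map(int,sys.argv[2:7])
cv2.imwrite(f'pics/{n}_c{u0}.png',cv2.resize(cv2.imread(f'pics/{n}.png')[v0:v1,u0:u1],None,fx=k,fy=k,interpolation=cv2.INTER_CUBIC))
E
python3 crop.py top0 220 180 450 310 3
```

```text
stem [ 554.  -399.3   15. ]
c1 [ 525.7 -308.3   15. ]
c2 [ 460.2 -406.7   15. ]
sl [ 494.  -357.9   15. ]
cap 12 529.3 253.5 [ 555.4 -397.7   15. ]
cap 15 494.8 267.7 [ 521.5 -307.4   15. ]
cap 91 515.4 278.3 [ 493.2 -356.2   15. ]
cap 17 534.8 290.9 [ 460.5 -401.3   15. ]
unit [427 196] [ 693.8 -131.9   90. ]
unit [438 291] [ 462.4 -142.6   90. ]
unit [265 306] [437.3 265.6  90. ]
unit [260 210] [670.8 277.9  90. ]
tray [561.7 150.1  30. ]
dial [526.7 -54.2 125. ]
tog [634.8 -55.   95. ]
```

View pics/top0_c220.png

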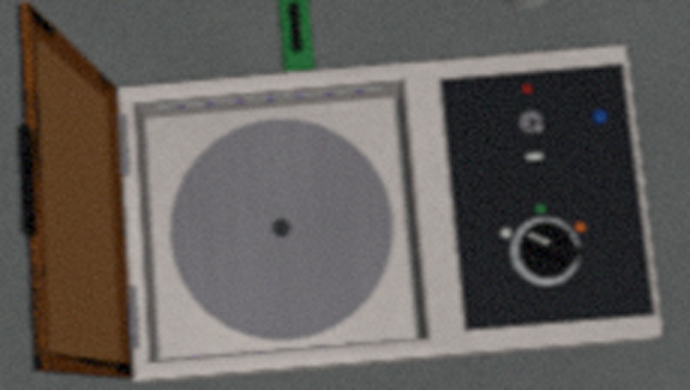

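send_rows(
  rows=[0.7,-0.7,0.6,0,0,-0.68,50,0.7,-0.7,0.6,0,0,-0.68,50,0.7,-0.7,0.6,0,0,-0.68,50,0.7,-0.7,0.6,0,0,-0.68,50,0.7,-0.7,0.6,0,0,-0.68,50,0.75,-0.9,0,0,0,0,50,0.75,-0.9,0,0,0,0,50,0.75,-0.9,0,0,0,0,50,0.75,-0.9,0,0,0,0,50,0.75,-0.9,0,0,0,0,50,0.75,-0.9,0,0,0,0,50,0,-1,0,0,0,0,50,0,-1,0,0,0,0,50,0,-1,0,0,0,0,50,0,-1,0,0,0,0,50,0,-1,0,0,0,0,50,0,-1,0,0,0,0,50],
)

```text
t: 2.22
eef_pos: [601.3, -50.2, 453.7]
orientation: [-0.0, 0.285, 0.958, -0.0]
force: [0.4, 0.5, -1.0]
opening: 50.2
grasp_force: 0.0
```

Run:
```python
from h import *
s=ctrl.state(); print(s['t'],s['joint_positions'].round(2),s['eef_pos'].round(1),s['orientation'].round(3),s['force'].round(1))
d=grab('wrist'); save(d,'w1'); print(d['f'],d['T'].round(2).tolist())
for p in ((528,-60,90),(633,-54,90),(561,151,30),(507,-365,12)): print(p,np.round(proj(d,p)))
```

```text
2.225 [-0.21  0.32  0.28  1.71 -0.1   1.12  1.09] [601.3 -50.2 453.7] [-0.     0.285  0.958 -0.   ] [ 0.4  0.5 -1. ]
395.42112504525903 [[0.55, 0.81, 0.22, 544.4], [0.84, -0.53, -0.15, -13.16], [0.0, 0.27, -0.96, 524.25], [0.0, 0.0, 0.0, 1.0]]
(528, -60, 90) [278. 145.]
(633, -54, 90) [336. 222.]
(561, 151, 30) [450.  65.]
(507, -365, 12) [ 91. 256.]
```

View pics/w1.png

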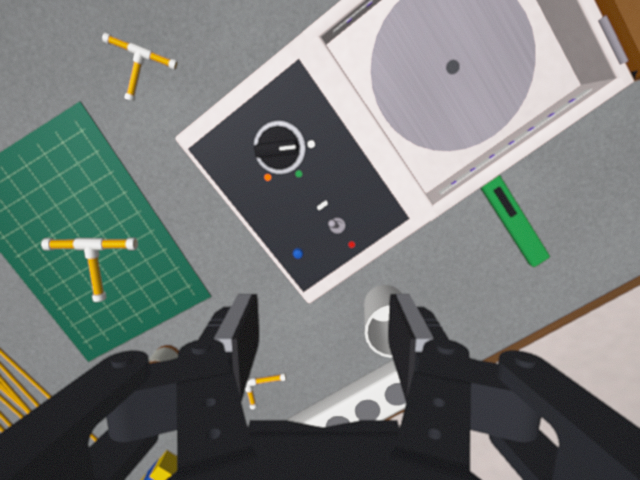

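The wrist view shows the big tee whole: sleeve (90,243), cross caps (46,244) and (131,243), stem cap (98,297). It also shows the tray hole (452,67), the dial ring (279,147) with its pointer at about (288,148), the white mark (311,144), and the toggle near (337,225).

Run:
```python
from h import *
d=load('w1'); hsv=cv2.cvtColor(d['frame'],cv2.COLOR_BGR2HSV)
roi=hsv[220:310,30:150]; m=((roi[...,1]<60)&(roi[...,2]>170)).astype(np.uint8)
n,l,st,c=cv2.connectedComponentsWithStats(m)
for i in range(1,n):
    if st[i,4]>20: u,v=c[i]+[30,220]; print('cap',st[i,4],u.round(1),v.round(1),cast(d,u,v,15).round(1))
print('tray',cast(d,452.5,67,30).round(1))
print('ring(90..104)',cast(d,279,147,100).round(1))
p=cast(d,280,149,129);q=cast(d,296,148,129);print('bar',p.round(1),q.round(1),np.degrees(np.arctan2(*(q-p)[1::-1])))
for n,u,v in (('white',311,144),('green',299,174),('orange',268,178),('red',351,244)): print(n,cast(d,u,v,90).round(1))
hh=[(176,138),(309,302),(635,80)]
for u in hh: print('corner',cast(d,*u,90).round(1))
```

```text
cap 74 44.9 243.8 [ 460.6 -402.4   15. ]
cap 349 87.6 245.6 [ 493.6 -356.3   15. ]
cap 65 129.2 243.5 [ 521.9 -307.8   15. ]
cap 49 96.0 297.9 [ 556.8 -398.    15. ]
tray [564.4 152.3  30. ]
ring(90..104) [530.9 -59.2 100. ]
bar [533.9 -56.3 129. ] [541.6 -42.7 129. ] 60.36480133950117
white [546.7 -29.9  90. ]
green [565.9 -58.4  90. ]
orange [551.  -89.1  90. ]
red [663.8 -53.   90. ]
corner [ 463.3 -146.5   90. ]
corner [ 697.2 -132.8   90. ]
corner [674.8 282.8  90. ]
```

send_rows(
  rows=[-0.206,-0.807,-0.6,0,0,0,45,-0.206,-0.807,-0.6,0,0,0,45,-0.206,-0.807,-0.6,0,0,0,45,-0.206,-0.807,-0.6,0,0,0,45,-0.206,-0.807,-0.6,0,0,0,45,-0.206,-0.807,-0.6,0,0,0,45,-0.206,-0.807,-0.6,0,0,0,45,-0.206,-0.807,-0.6,0,0,0,45,0,0,-0.6,0,0,0,45,0,0,-0.6,0,0,0,45,0,0,-0.6,0,0,0,45,0,0,-0.6,0,0,0,45,0,0,-0.3,0,0,0,45,0,0,0,0,0,0,11,0,0,0,0,0,0,11,0,0,0,0,0,0,11,0,0,0,0,0,0,11,0,0,0,0,0,0,8,0,0,0,0,0,0,8],
  grip_force=30,
)

```text
t: 4.65
eef_pos: [519.5, -371.6, 79.7]
orientation: [0.001, 0.285, 0.958, -0.0]
force: [-0.1, 0.8, 5.1]
opening: 10.3
grasp_force: 30.3
```

send_rows(
  rows=[0,0,0.5,0,0,0,8,0,0,0.8,0,0,0,8,0,0,0.9,0,0,0,8,0,0,0.9,0,0,0,8,0,0,0.9,0,0,0,8,0.1,0.94,0,0,0,0,8,0.1,0.94,0,0,0,0,8,0.1,0.94,0,0,0,0,8,0.1,0.94,0,0,0,0,8,0.1,0.94,0,0,0,0,8,0.1,0.94,0,0,0,0,8,0.1,0.94,0,0,0,0,8,0.1,0.94,0,0,0,0,8,0.1,0.94,0,0,0,0,8,0.1,0.94,0,0,0,0,8,0.1,0.94,0,0,0,0,8,0,0,0,0,0,0,8],
)

```text
t: 6.78
eef_pos: [573.9, 150.3, 278.5]
orientation: [-0.0, 0.282, 0.959, 0.001]
force: [0.4, -0.6, -1.0]
opening: 10.7
grasp_force: 29.8
```

Run:
```python
from h import *
s=ctrl.state(); print(s['t'],s['joint_positions'].round(2),s['eef_pos'].round(1),s['orientation'].round(3),s['force'].round(1),s['opening'])
d=grab('wrist'); save(d,'w2'); z=s['eef_pos'][2]-68
print(np.round(proj(d,s['eef_pos']-[0,0,68])))
e=grab('scene'); save(e,'s2'); print(np.round(proj(e,s['eef_pos']-[0,0,68])))
c=e['frame'][120:320,200:420]; 
o=np.zeros((600,800,3),np.uint8); o[:360,:480]=cv2.resize(d['frame'],(480,360)); o[300:600,470:800]=cv2.resize(c,(330,300)); cv2.imwrite('pics/m2.png',o)
```

```text
6.775 [-0.54  0.48  0.28  1.95 -0.19  0.74  0.85] [573.9 150.3 278.5] [-0.     0.282  0.959  0.001] [ 0.4 -0.6 -1. ] 10.65910464502408
[323. 317.]
[331. 225.]
```

View pics/m2.png

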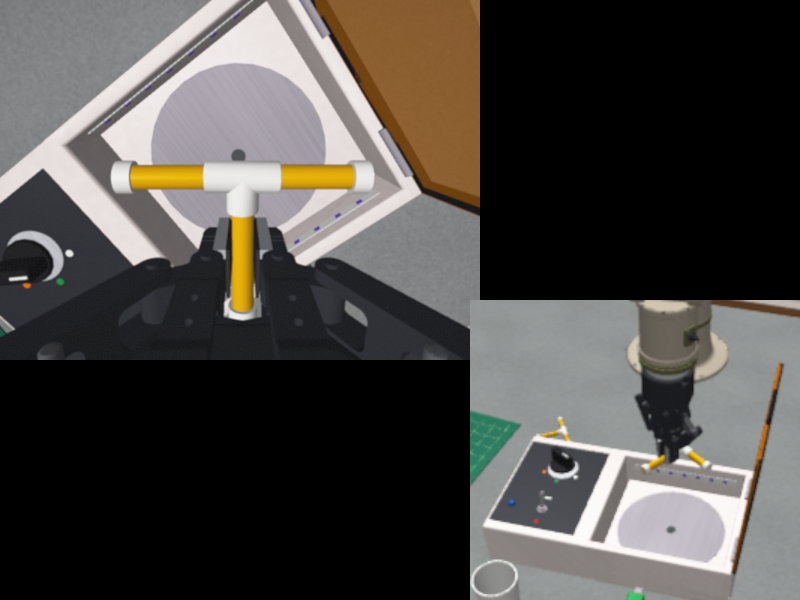

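The composite shows the tee held by its stem over the tray. At full scale the cross caps are at about (164,236) and (484,236) and the stem cap is near (320,410). Next I check that it is level and where its origin is.

Run:
```python
from h import *
d=load('w2'); s=ctrl.state(); a,b=cast(d,164,236,210),cast(d,484,236,210)
print(a,b,np.linalg.norm(a-b)); m=(a+b)/2
for z in (205,210,215,220): c=cast(d,320,412,z); print(z,np.linalg.norm(c-m), c)
u=(b-a)/112; print('cross mid',m,'len dir',np.degrees(np.arctan2(u[1],u[0])))
T=d['T'];k=T[:3,:3]@np.array([0,0,1]);print('depth per length', d['f']*112/320, 'expected depth', (np.linalg.inv(T)@np.append(m,1))[2])
st=np.array([u[1],-u[0],0]);st/=np.linalg.norm(st); print('origin',m+20*st, 'tcp',s['eef_pos'])
e=load('s2'); hsv=cv2.cvtColor(e['frame'],cv2.COLOR_BGR2HSV)
cv2.imwrite('pics/s2z.png',cv2.resize(e['frame'][195:245,290:370],None,fx=8,fy=8,interpolation=cv2.INTER_CUBIC))
for n,p in dict(m=m,a=a,b=b).items(): print(n,np.round(proj(e,p)),(np.round(proj(e,p))-[290,195])*8)
```

```text
[515.84598791 119.04245735 210.        ] [578.79619314 216.81259798 210.        ] 116.28296839016912
205 79.44691169349787 [613.07165858 123.61415973 205.        ]
210 75.29515954271167 [609.73298996 125.80727292 210.        ]
215 71.47603256191896 [606.39432134 128.00038612 215.        ]
220 68.04556060702814 [603.05565272 130.19349931 220.        ]
cross mid [547.32109053 167.92752767 210.        ] len dir 57.224167138289886
depth per length 138.39739376584066 expected depth 143.6889822645722
origin [564.13699091 157.10045538 210.        ] tcp [573.88536679 145.7713587  278.71974954]
m [341. 219.] [408. 192.]
a [325. 207.] [280.  96.]
b [358. 232.] [544. 296.]
```

View pics/s2z.png

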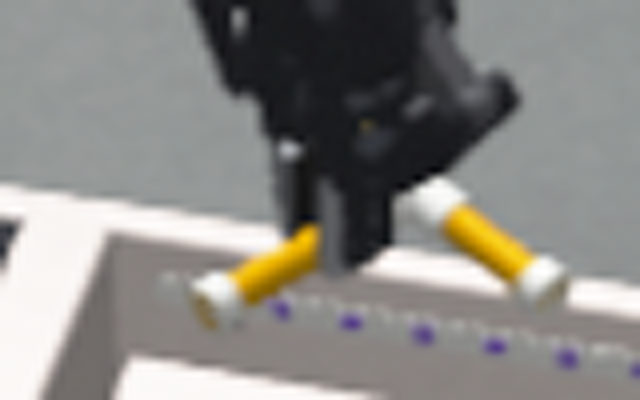

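The scene crop shows the stem cap at lower left (215,300), one cross cap (545,280) and the sleeve (437,200). The tee is held close to level.

send_rows(
  rows=[0,0,-0.5,0,0,0,8,0,0,-0.8,0,0,0,8,0,0,-0.8,0,0,0,8,0,0,-0.6,0,0,0,8,0,0,-0.4,0,0,0,8,0,0,-0.1,0,0,0,8,0,0,-0.08,0,0,0,8,0,0,0,0,0,0,8],
)

```text
t: 7.88
eef_pos: [574.5, 145.3, 115.5]
orientation: [0.0, 0.285, 0.958, 0.0]
force: [-0.1, 0.4, -0.1]
opening: 10.7
grasp_force: 29.8
```

Run:
```python
from h import *
s=ctrl.state(); print(s['t'],s['eef_pos'].round(1),s['force'].round(2),s['torque'].round(3))
d=grab('wrist'); save(d,'w3')
hsv=cv2.cvtColor(d['frame'],cv2.COLOR_BGR2HSV)
e=grab('scene'); save(e,'s3')
```

```text
7.875 [574.5 145.3 115.5] [-0.1   0.35 -0.12] [-0.06  -0.042 -0.029]
```

send_rows(
  rows=[0,0,-0.03,0,0,0,8,0,0,-0.03,0,0,0,8,0,0,-0.03,0,0,0,8,0,0,-0.02,0,0,0,8,0,0,-0.02,0,0,0,8,0,0,0,0,0,0,8],
)

```text
t: 8.72
eef_pos: [574.2, 145.6, 108.3]
orientation: [-0.0, 0.285, 0.958, -0.0]
force: [-0.3, -0.6, -0.4]
opening: 10.4
grasp_force: 29.8
```

send_rows(
  rows=[0,0,-0.02,0,0,0,8,0,0,-0.02,0,0,0,8,0,0,0,0,0,0,8],
)

```text
t: 9.1
eef_pos: [574.2, 145.6, 106.7]
orientation: [0.0, 0.285, 0.958, 0.0]
force: [-1.2, 0.3, 4.7]
opening: 10.2
grasp_force: 30.3
```

send_rows(
  rows=[0,0,0,0,0,0,13,0,0,0,0,0,0,17,0,0,0,0,0,0,25,0,0,0,0,0,0,36,0,0,0,0,0,0,40,0,0,0.3,0,0,0,40,0,0,0.7,0,0,0,40,0,0,1,0,0,0,40,0,0,1,0,0,0,40,0,0,1,0,0,0,10,0,0,1,0,0,0,0,0,0,1,0,0,0,0,0,0,0,0,0,0,0],
)

```text
t: 10.72
eef_pos: [575.1, 145.3, 411.4]
orientation: [0.003, 0.285, 0.958, 0.003]
force: [-0.4, 1.1, -0.1]
opening: -0.2
grasp_force: 0.0
```

Run:
```python
from h import *
s=ctrl.state(); print(s['t'],s['eef_pos'].round(1),s['force'].round(2),s['opening'])
d=grab('wrist'); save(d,'w4')
hsv=cv2.cvtColor(d['frame'],cv2.COLOR_BGR2HSV)
for p in ((563,152,30),(554,274,90)): print(np.round(proj(d,p)))
```

```text
10.725 [575.1 145.3 411.4] [-0.42  1.05 -0.15] -0.23649251060334925
[320. 181.]
[423. 109.]
```

View pics/w4.png

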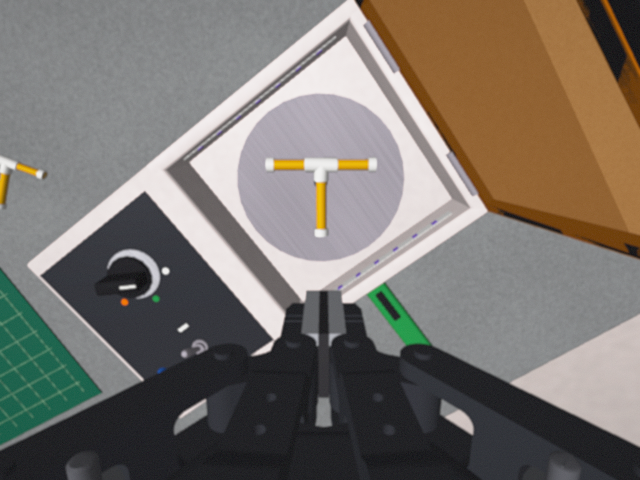

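The wrist view shows the tee lying flat and centred on the tray (sleeve (320,165), disc centre about (320,178)). Next is the lid: I go over it and down behind.

send_rows(
  rows=[0,0,0.7,0,0,-0.9,0,-0.087,0.863,0,0,0,-0.9,0,-0.087,0.863,0,0,0,-0.9,0,-0.087,0.863,0,0,0,-0.9,0,-0.087,0.863,0,0,0,-0.9,0,-0.087,0.863,0,0,0,-0.9,0,-0.087,0.863,0,0,0,-0.9,0,0,0,0,0,0,-0.9,0,0,0,0,0,0,-0.9,0,0,0,-0.5,0,0,-0.9,0,0,0,-0.6,0,0,-0.9,0,0,0,-0.6,0,0,-0.9,0,0,0,0,0,0,0,0],
)

```text
t: 12.4
eef_pos: [546.6, 404.0, 353.3]
orientation: [-0.0, 0.689, 0.725, -0.003]
force: [0.8, 0.3, 0.8]
opening: 0.2
grasp_force: 0.0
```

send_rows(
  rows=[0.025,-0.444,0.06,0,0,0,0,0.025,-0.444,0.06,0,0,0,0,0.025,-0.444,0.06,0,0,0,0,0.025,-0.444,0.06,0,0,0,0,0.025,-0.444,0.06,0,0,0,0,0.02,-0.36,0,0,0,0,0,0.02,-0.36,0,0,0,0,0],
)

```text
t: 13.28
eef_pos: [556.3, 256.6, 371.3]
orientation: [-0.0, 0.689, 0.725, 0.0]
force: [0.4, 1.7, -1.6]
opening: -0.1
grasp_force: 0.9
```

Run:
```python
from h import *
s=ctrl.state(); print(s['t'],s['eef_pos'].round(1),s['force'].round(2))
e=grab('scene'); save(e,'s5'); cv2.imwrite('pics/s5c.png',cv2.resize(e['frame'][90:330,200:470],None,fx=2,fy=2))
```

```text
13.275 [556.3 256.6 371.3] [ 0.41  1.71 -1.6 ]
```

View pics/s5c.png

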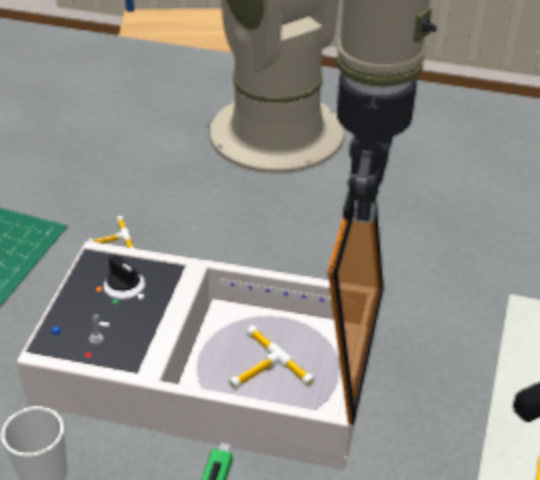

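The lid is just past upright and the fingers are behind its top edge. I follow the arc down.

send_rows(
  rows=[0.02,-0.35,-0.13,0,0,0,0,0.02,-0.35,-0.13,0,0,0,0,0.018,-0.33,-0.14,0,0,0,0,0.018,-0.33,-0.14,0,0,0,0,0.017,-0.3,-0.193,0,0,0,0,0.017,-0.3,-0.193,0,0,0,0,0.015,-0.263,-0.243,0,0,0,0,0.015,-0.263,-0.243,0,0,0,0,0.012,-0.216,-0.285,0,0,0,0,0.012,-0.216,-0.285,0,0,0,0,0.009,-0.164,-0.318,0,0,0,0,0.009,-0.164,-0.318,0,0,0,0,0.006,-0.106,-0.341,0,0,0,0,0.006,-0.106,-0.341,0,0,0,0,0,0,0,0,0,0,0],
)

```text
t: 15.2
eef_pos: [565.5, 84.1, 204.8]
orientation: [-0.001, 0.69, 0.724, -0.001]
force: [-0.5, 0.9, -0.2]
opening: -0.4
grasp_force: 0.0
```

send_rows(
  rows=[0,-0.045,-0.25,0,0,0,0,0,-0.045,-0.2,0,0,0,0,0,0,-0.1,0,0,0,0,0,0,-0.06,0,0,0,0,0,0,-0.04,0,0,0,0,0,0,-0.04,0,0,0,0,0,0,0,0,0,0,0],
)

```text
t: 16.08
eef_pos: [566.1, 80.2, 171.9]
orientation: [0.0, 0.689, 0.725, 0.0]
force: [-0.5, -0.3, 0.4]
opening: -0.5
grasp_force: 0.0
```

send_rows(
  rows=[0,0,-0.03,0,0,0,0,0,0,-0.03,0,0,0,0,0,0,0,0,0,0,0],
)

```text
t: 16.45
eef_pos: [566.0, 80.1, 168.8]
orientation: [-0.0, 0.689, 0.725, -0.0]
force: [0.0, -0.2, -0.7]
opening: -0.3
grasp_force: 0.0
```

send_rows(
  rows=[0,0,-0.03,0,0,0,0,0,0,-0.03,0,0,0,0,0,0,0,0,0,0,0],
)

```text
t: 16.82
eef_pos: [566.1, 80.0, 167.5]
orientation: [-0.0, 0.689, 0.724, 0.001]
force: [-6.0, 0.3, 22.3]
opening: 0.1
grasp_force: 11.2
```

Run:
```python
from h import *
s=ctrl.state(); print(s['t'],s['eef_pos'].round(1),s['force'].round(2))
e=grab('scene'); save(e,'s6'); cv2.imwrite('pics/s6c.png',cv2.resize(e['frame'][150:330,200:420],None,fx=3,fy=3))
```

```text
16.825 [566.1  80.  167.5] [-5.97  0.31 22.32]
```

View pics/s6c.png

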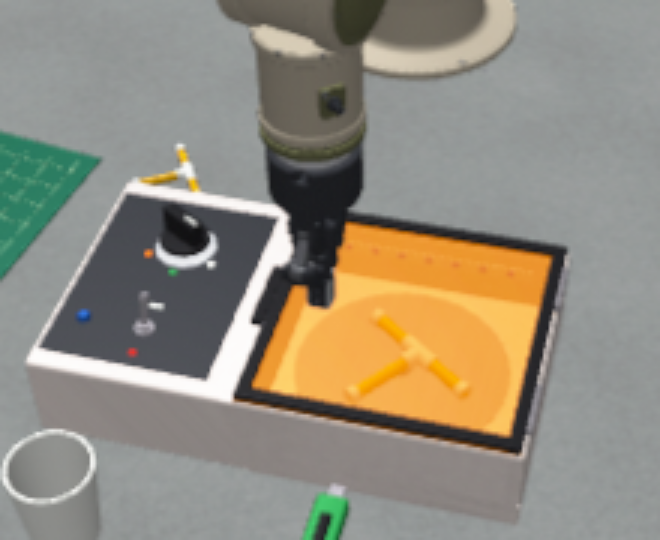

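The lid is shut flat with the tee visible beneath it, and the dial still points at white. Now the selector.

send_rows(
  rows=[0,0,0.6,0,0,0,0,0,0,1,0,0,0,30,-0.1,-0.4,0,0,0,-0.866,35,-0.1,-0.4,0,0,0,-0.866,35,-0.1,-0.4,0,0,0,-0.866,35,-0.1,-0.4,0,0,0,-0.866,35,-0.1,-0.4,0,0,0,-0.866,35,-0.1,-0.4,0,0,0,-0.866,35,-0.1,-0.4,0,0,0,-0.866,35,0,0,0,0,0,0,35,0,0,0,0,0,0,35],
)

```text
t: 18.25
eef_pos: [531.2, -59.5, 245.8]
orientation: [-0.0, 0.854, 0.519, 0.0]
force: [-0.3, 0.1, 0.4]
opening: 35.0
grasp_force: 0.0
```

Run:
```python
from h import *
s=ctrl.state(); q=s['orientation']; print(s['t'],s['eef_pos'].round(1),s['force'].round(2),s['opening'],'closing',2*np.degrees(np.arctan2(q[2],q[1]))-90,s['joint_positions'].round(2))
```

```text
18.25 [531.2 -59.5 245.8] [-0.3   0.06  0.43] 35.033746512917695 closing -27.407907623062428 [-0.4   0.51  0.58  2.12 -0.47  0.64  0.03]
```

send_rows(
  rows=[0,0,-0.5,0,0,0,35,0,0,-0.4,0,0,0,35,0,0,-0.26,0,0,0,35,0,0,-0.1,0,0,0,35,0,0,0,0,0,0,20,0,0,0,0,0,0,12,0,0,0,0,0,0,10,0,0,0,0,0,0,10,0,0,0,0,0,0,10],
  grip_force=60,
)

```text
t: 19.38
eef_pos: [531.2, -59.8, 183.1]
orientation: [0.0, 0.855, 0.519, 0.0]
force: [-0.4, 0.7, 2.9]
opening: 12.6
grasp_force: 59.8
```

send_rows(
  rows=[0,0,-0.05,0,0,0,10,0,0,-0.05,0,0,0,10,0,0,-0.05,0,0,0,10,0,0,-0.03,0,0,0,10,0,0,0,0,0,0,10,0,0,0,0,0,0,10],
)

```text
t: 20.12
eef_pos: [531.2, -60.0, 175.9]
orientation: [-0.0, 0.855, 0.519, 0.001]
force: [-7.1, 3.9, 36.5]
opening: 12.6
grasp_force: 64.7
```

send_rows(
  rows=[0,0,0.02,0,0,0,10,0,0,0,0,0,-1,10,0,0,0,0,0,-1,10,0,0,0,0,0,-1,10,0,0,0,0,0,-1,10,0,0,0,0,0,-1,10,0,0,0,0,0,-1,10,0,0,0,0,0,-1,10,0,0,0,0,0,-1,10,0,0,0,0,0,-1,10,0,0,0,0,0,-1,10,0,0,0,0,0,-1,10,0,0,0,0,0,-1,10,0,0,0,0,0,0,10,0,0,0,0,0,0,10],
)

```text
t: 22.0
eef_pos: [531.5, -60.5, 176.1]
orientation: [-0.0, 1.0, 0.022, 0.001]
force: [-3.3, 0.9, 23.3]
opening: 12.6
grasp_force: 62.9
```

Run:
```python
from h import *
s=ctrl.state(); q=s['orientation']; print(s['t'],s['eef_pos'].round(1),s['force'].round(2),s['torque'].round(2),s['opening'],'closing',2*np.degrees(np.arctan2(q[2],q[1]))-90)
```

```text
22.0 [531.5 -60.5 176.1] [-3.32  0.9  23.29] [ 0.27  0.84 -0.03] 12.575697437641582 closing -87.49713631219772
```

send_rows(
  rows=[0,0,0.05,0,0,0,10,0,0,0.05,0,0,0,10,0,0,0.06,0,0,0,10,0,0,0,0,0,0,10,0,0,0,0,0,0,16,0,0,0,0,0,0,25,0,0,0,0,0,0,35,0,0,0,0,0,0,35,0,0,0.4,0,0,0,35,0,0,0.8,0,0,0,35,0,0,0.6,0,0,0,35,0,0,0,0,0,0,0,0,0,0,0,0,0,0],
)

```text
t: 23.62
eef_pos: [530.8, -59.4, 272.4]
orientation: [-0.0, 1.0, 0.022, -0.0]
force: [0.3, 0.2, 0.0]
opening: 0.7
grasp_force: 0.0
```

Run:
```python
from h import *
s=ctrl.state(); print(s['t'],s['eef_pos'].round(1),s['force'].round(2),s['opening'])
d=grab('wrist'); save(d,'w7'); e=grab('scene'); save(e,'s7')
t=grab('top'); save(t,'t7')
o=np.zeros((600,800,3),np.uint8); o[:360,:480]=cv2.resize(d['frame'],(480,360)); o[360:600,0:400]=cv2.resize(e['frame'][190:286,200:360],(400,240)); o[360:600,420:800]=cv2.resize(t['frame'][190:286,300:452],(380,240),interpolation=cv2.INTER_CUBIC); cv2.imwrite('pics/m7.png',o)
print(np.round(proj(d,(531,-60,129))),np.round(proj(d,(635,-54,90))))
```

```text
23.625 [530.8 -59.4 272.4] [0.34 0.21 0.03] 0.6999758801827053
[324. 257.] [322.  69.]
```

View pics/m7.png

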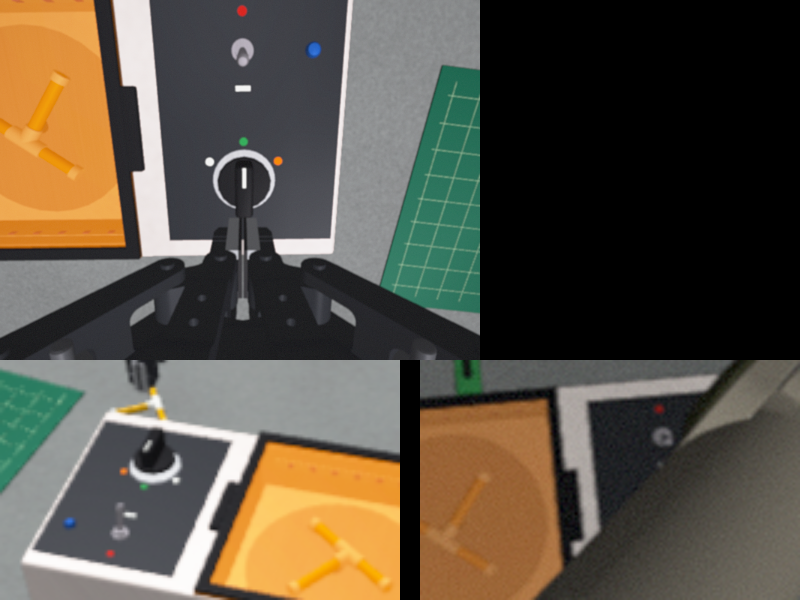

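The pictures show the selector pointing at green and out, the lid shut, and the toggle still leaning to the near side with its base at (323,67) full scale, as predicted. Now the toggle.

send_rows(
  rows=[0.6,0.05,0,0,0,0,0,0.6,0.04,-0.3,0,0,0,0,0.02,0,-0.7,0,0,0,0,0,0,-0.5,0,0,0,0,0,0,-0.3,0,0,0,0,0,0,-0.03,0,0,0,0,0,0,0,0,0,0,0,0.1,0,0,0,0,0,0,0.1,0,0,0,0,0,0,0.1,0,0,0,0,0,0,0.1,0,0,0,0,0,0,0.1,0,0,0,0,0,0,0.1,0,0,0,0,0,0,0.1,0,0,0,0,0,0,0,0,0,0,0,0,0],
)

```text
t: 25.65
eef_pos: [627.5, -55.4, 181.2]
orientation: [0.0, 1.0, 0.022, 0.0]
force: [0.4, 0.2, 0.7]
opening: -0.1
grasp_force: 0.0
```

Run:
```python
from h import *
s=ctrl.state(); print(s['t'],s['eef_pos'].round(1),s['force'].round(2),s['opening'])
```

```text
25.65 [627.5 -55.4 181.2] [0.36 0.2  0.68] -0.08787101635405324
```

send_rows(
  rows=[-0.3,0,0,0,0,0,0,-0.4,0,0.1,0,0,0,0,-0.2,0,0.7,0,0,0,0,-0.6,0,0.8,0,0,0,0,-0.6,0,0.6,0,0,0,0,0,0,0,0,0,0,0,0,0,0,0,0,0,0],
)

```text
t: 26.52
eef_pos: [522.0, -54.9, 291.1]
orientation: [-0.0, 1.0, 0.023, 0.0]
force: [0.1, 0.2, -0.5]
opening: -0.0
grasp_force: 0.0
```

Run:
```python
from h import *
s=ctrl.state(); print(s['t'],s['eef_pos'].round(1),s['force'].round(2))
d=grab('wrist'); save(d,'w8')
for n in ('w7','w8'):
    d=load(n); off=np.array(proj(d,(623.2,-54.7,122.6)));on=np.array(proj(d,(646.6,-53.4,122.6)))
    b=np.array(proj(d,(635,-54,97)))
    h=cv2.cvtColor(d['frame'],cv2.COLOR_BGR2GRAY).astype(int); u0,v0=b.astype(int)
    m=(h>110).astype(np.uint8); w=m[max(v0-42,0):v0+30,u0-25:u0+25]
    k,l,st,c=cv2.connectedComponentsWithStats(w)
    print(n,'off',off.round(),'on',on.round(),'bush',b.round(),[(st[i].tolist(),(c[i]+[u0-25,max(v0-42,0)]).round()) for i in range(1,k) if st[i,4]>15])
```

```text
26.525 [522.  -54.9 291.1] [ 0.12  0.18 -0.53]
w7 off [322.  84.] on [322.  34.] bush [322.  67.] [([11, 27, 31, 38, 730], array([323.,  68.]))]
w8 off [331.  72.] on [331.  25.] bush [330.  57.] [([12, 6, 29, 52, 924], array([332.,  50.]))]
```

```bash
python3 -c "
from h import *
print(ctrl.close_job())"
```

```text
the job is handed in; nothing more can be done
None
```

The job is done and handed in at about 26.5 s: the largest tee lies flat in the middle of the tray, the lid is shut, the selector is out at green, the toggle is over to its red dot, and I moved none of the bystanders.

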